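Batch test of radio modules under a screening hood

TASK

Run a batch test of the green radio modules: lift the aluminium hood off the test tray and stand it on the black rubber mat, lay every module on the bench down on its long side in the tray, one to a compartment and flat on its floor, and then put the hood back over the tray, fully down on the base plate. With the hood in place press the blue, then the yellow, then the green key fully down, one at a time, letting each spring back, and when all three are done stand the hood on the mat again and leave the modules in the tray to be collected. Never press a key with the hood off, leave the red key alone, and do not disturb the other things on the bench.

Things in the scene. Friction and masses are not known exactly. Their poses are not given: they have to be found in the camera images.
- base: fixed blue base plate, 164 x 164 x 12 mm, origin at the centre of its underside, z up. On its top a square aluminium tray wall (128 mm outside, 4 mm thick, 9 mm high), with equally high 4 mm dividers along its x and y axes: four 58 x 58 mm compartments, yellow floors at z = 12 mm, centred at x, y = +-31 mm. The hood goes over the outside of the wall and rests on the plate
- hood: loose aluminium screening hood, a square box open below: 144 x 144 mm outside, 54 mm high, walls and top 4 mm (136 mm inside, so 4 mm play around the tray wall), 0.32 kg. Origin at the centre of its lower rim, z up. Fully on, its origin is 12 mm above the base's origin. It fits in any of four quarter turns.
- hood_handle (a point): centre of the hood's orange handle bar, 92 mm above the hood's lower rim: bar 12 x 12 mm, 90 mm long along the hood's y axis, 26 mm clear above the hood's top, on a 12 mm square post 39 mm either side of the centre
- mat: fixed black rubber mat, 160 x 160 mm, 3 mm thick, origin at the centre of its underside: the place for the hood whenever it is off
- module_a: radio module, green block with two black bands and a brass socket at one end, 46 mm long (its x axis) and 30 x 30 mm in section, origin at its centre, 60 g; may be absent
- module_b: radio module, green block with two black bands and a brass socket at one end, 46 mm long (its x axis) and 30 x 30 mm in section, origin at its centre, 60 g; may be absent
- module_c: radio module, green block with two black bands and a brass socket at one end, 46 mm long (its x axis) and 30 x 30 mm in section, origin at its centre, 60 g; may be absent
- module_d: radio module, green block with two black bands and a brass socket at one end, 46 mm long (its x axis) and 30 x 30 mm in section, origin at its centre, 60 g; may be absent
- blue_key (a joint): travel of the blue key, m: 0 up, 0.006 fully pressed (about 5 N); it springs back
- blue_key_top (a point): centre of the top face of the blue round key (28 mm diameter, stands 10 mm proud of a 44 mm collar) on the grey panel; it is pressed straight down
- yellow_key (a joint): travel of the yellow key, m: 0 up, 0.006 fully pressed (about 5 N); it springs back
- yellow_key_top (a point): centre of the top face of the yellow round key (28 mm diameter, stands 10 mm proud of a 44 mm collar) on the grey panel; it is pressed straight down
- green_key (a joint): travel of the green key, m: 0 up, 0.006 fully pressed (about 5 N); it springs back
- green_key_top (a point): centre of the top face of the green round key (28 mm diameter, stands 10 mm proud of a 44 mm collar) on the grey panel; it is pressed straight down
- red_key (a joint): travel of the red key, m: 0 up, 0.006 fully pressed (about 5 N); it springs back
- red_key_top (a point): centre of the top face of the red round key (28 mm diameter, stands 10 mm proud of a 44 mm collar) on the grey panel; it is pressed straight down
- tape: bystander: blue tape roll, 40 mm diameter, 18 mm high, origin at its underside
- screwdriver: bystander: screwdriver with red handle, 170 mm long along its x axis, 26 mm thick, origin under its middle
- fan: bystander: black 80 x 80 x 25 mm fan, origin at its underside
- flux_bottle: bystander: white bottle, 40 mm diameter, 85 mm high, origin at its underside
- spool: bystander: copper spool, 64 mm diameter, 44 mm high, origin at its underside
- ferrule_tray: bystander: blue open tray 90 x 120 x 30 mm, origin at its underside
- brush: bystander: brush, 160 mm long along its x axis, origin under its middle

How it is judged:
On the way, in this order (a step that is already met when the one before it is completed fails the run):
1. the hood stands upright and released on the mat (horizontal distance between hood and mat below 0.04 m and height (world z) of hood below 0.012 m and angle between hood's own z axis and vertical below 0.08 rad and linear speed of hood below 0.02 m/s and contact force between hood and the fingers below 0.5 N), for 0.3 s.
2. every module present lies flat in the tray, one to a compartment, released (x of module_a in the frame of base between -0.062 and 0.062 m and y of module_a in the frame of base between -0.062 and 0.062 m and z of each of module_a, module_b, module_c, module_d in the frame of base below 0.0305 m and angle between module_a's own x axis and vertical between 1.42 and 1.72 rad and linear speed of each of module_a, module_b, module_c, module_d below 0.03 m/s and contact force between each of module_a, module_b, module_c, module_d and the fingers below 0.5 N and x of module_b in the frame of base between -0.062 and 0.062 m and y of module_b in the frame of base between -0.062 and 0.062 m and angle between module_b's own x axis and vertical between 1.42 and 1.72 rad and x of module_c in the frame of base between -0.062 and 0.062 m and y of module_c in the frame of base between -0.062 and 0.062 m and angle between module_c's own x axis and vertical between 1.42 and 1.72 rad and x of module_d in the frame of base between -0.062 and 0.062 m and y of module_d in the frame of base between -0.062 and 0.062 m and angle between module_d's own x axis and vertical between 1.42 and 1.72 rad), for 0.3 s.
3. the hood is back, fully down on the base plate and released (horizontal distance between hood and base below 0.009 m and z of hood in the frame of base below 0.0155 m and angle between hood's own z axis and vertical below 0.05 rad and linear speed of hood below 0.02 m/s and contact force between hood and the fingers below 0.5 N), for 0.3 s.
4. the blue key is pressed down alone, with the hood on (value of joint blue_key above 0.0045 m and value of joint each of yellow_key, green_key below 0.002 m and horizontal distance between hood and base below 0.009 m and z of hood in the frame of base below 0.0155 m and angle between hood's own z axis and vertical below 0.05 rad), for 0.04 s.
5. the yellow key is pressed down alone, with the hood on (value of joint yellow_key above 0.0045 m and value of joint each of blue_key, green_key below 0.002 m and horizontal distance between hood and base below 0.009 m and z of hood in the frame of base below 0.0155 m and angle between hood's own z axis and vertical below 0.05 rad), for 0.04 s.
6. the green key is pressed down alone, with the hood on (value of joint green_key above 0.0045 m and value of joint each of blue_key, yellow_key below 0.002 m and horizontal distance between hood and base below 0.009 m and z of hood in the frame of base below 0.0155 m and angle between hood's own z axis and vertical below 0.05 rad), for 0.04 s.
7. the hood stands on the mat again, released (all of step 1), for 0.3 s.
At the end, for the whole second after the job is handed in: every module present lies on a long side (within 0.15 rad of level) flat on a compartment floor (centre under 30.5 mm above the base's underside); the hood stands on the mat (centre within 40 mm, rim under 12 mm high, within 0.08 rad of level); all released, at rest; all keys up (all of step 2 and all of step 7 and value of joint each of blue_key, yellow_key, green_key, red_key below 0.002 m); the robot touches nothing.
It fails at once if the red key is pressed (value of joint red_key above 0.003 m).
It fails at once if a key is pressed while the hood is off (value of joint any of blue_key, yellow_key, green_key above 0.0035 m and (z of hood in the frame of base above 0.03 m or horizontal distance between hood and base above 0.03 m)).
It fails at once if two keys are pressed at once (value of joint each of blue_key, yellow_key above 0.0035 m or value of joint each of blue_key, green_key above 0.0035 m or value of joint each of yellow_key, green_key above 0.0035 m).
It fails at once if another thing on the bench (tape roll, screwdriver, fan, bottle, spool, ferrule tray, brush) is moved by more than 5 cm (distance of any of tape, screwdriver, fan, flux_bottle, spool, ferrule_tray, brush from where it was at the start of the episode above 0.05 m).
Of module_a, module_b, module_c, module_d only 2 to 4 are there at a start; the rules pass over those that are not, and their reading is None.
At some moment in a run one of module_a, module_b, module_c, module_d may be knocked a few centimetres aside while the robot is not near it.
Once in a run the grip may slacken for a moment while it holds something.
It also fails if it takes over 210 s, if anything falls off the work surface, if the arm or the gripper's body presses on something with over 40 N, if the wrist force passes 120 N, or if a joint passes its speed limit or range.

ROBOT

A 7-joint arm with a two-finger parallel gripper is mounted at the origin on the work surface. World frame = base frame: x ahead of the robot, y to its left, z up, the work surface at z = 0. Lengths are in m, angles in rad, forces in N, time in s.
With the tool pointing down it reaches from about 0.425 to 1.025 m from the base axis. Payload 9.4 kg.
Tool frame: the origin (TCP) lies at the very end of the fingers, on their centre line; the grasp point (between the pads) lies 19 mm behind it; z points along the fingers, y is the line along which they close (so a half turn about z gives the same grasp; the last joint's range is limited). The gripper opens to 93 mm and grips with 3 to 60 N. Pads are 15 mm wide; open, the fingers measure 128 mm over their backs; the gripper's body (75 mm by 188 mm) begins 65 mm behind the grasp point.
Start: joints at [-1.299, 0.599, -0.003, 1.599, 0.002, 0.943, -0.08], TCP at [0.248, 0.681, 0.219] pointing down, gripper open.
Joint ranges: [-2.57, 2.57], [-0.35, 1.97], [-1.29, 1.29], [0.11, 2.56], [-1.05, 4.19], [0.11, 1.86], [-2.63, 2.63]. Speed limits (rad/s): [2.22, 2.22, 3.01, 3.01, 3.14, 3.14, 3.14].

INTERFACE

Orientations are given as a unit quaternion [w, x, y, z].
In Python, from station import read_state, read_camera, job_done, look_for, trace gives the robot as it stands. The module is installed in compiled form; this text tells all that it offers.
- The arm moves only by the tool jog_arm, never from a script. Its argument "targets" is a list that holds one entry, the list of rows, each a list of 7 numbers: the shift along the tool's x, y, z as a fraction of full scale, then the turn, a rotation vector about the tool's x, y, z as a fraction of full scale, then the finger opening in mm, from 0 to 93. A call has 1 to 20 rows; each row is the pose to reach, as a shift and turn from the pose commanded when the call began, along the tool's axes at that moment; what a row does not reach only later rows make up. Full scale, the value 1, is 0.3 m for a shift and pi/2 rad for a turn. A row lasts 1/10 s, in which the tool goes at most 50 mm and 8.59 degrees, less where a joint would pass 70% of its speed; a pose out of reach is approached as far as the arm can. A call with a number of a shift or a turn outside -1 to 1 is refused whole. A call with a gripper value outside its range is refused whole. The fingers move at their own pace and stop on an object; the grip force is fixed at half the most. Time passes only in rows, so rows that repeat a pose let the fingers close. It gives the time, the measured TCP pose, the force, the opening and the grip force at its end, in the units of the state.
- read_state(): the state, without advancing time (a new reading comes with each control period).
- read_camera(name): name is "scene" or "top" or "wrist"; returns a dict with "image" (420x560x3 uint8, blue, green, red), "fx", "fy", "cx", "cy" (pixels), "position" and "orientation" of the camera in the world. Camera axes: x right, y down, z forward; pixel columns grow to the right and rows downward; lengths in m; the calibration is good to about 2 mm. A picture is of the moment at which its call begins. There is no depth.
- job_done(): hands the job in; it is judged then, once.
Trained networks look in a picture, given as the dict that the camera call returned (one of the last four; its "shot" number tells which), for a name from the list of things; names that differ only in an ending like _2 or _b are one class to them, and where a whole thing is asked for, a point or a joint stands for the part that bears it (a point fixed in the world has none). Each returns a list of dicts, best first, with "confidence" (0 to 1); they miss things now and then, are a little off and sometimes report something else, mostly with a low value. They report only what shows in the picture. A call takes as long as a camera call.
- look_for(label, picture): "position" ([x, y, z] in m, in world coordinates, good to about 4 mm: the middle of the surface that is visible of it).
- trace(label, picture): "pixels" (420x560 bool, what is visible of it).
The state is a dict: "t": time; "qpos": joint angles; "qvel": joint speeds; "joint_torque": joint torques, N m; "ee_pos": TCP position; "tool_rot": TCP orientation; "wrist_force": force on the tool from outside, world axes, zero at the start; "torque": the same for the moment, N m; "opening": opening from 0.0 (shut) to 1.0 (fully open); "grasp_force": force on a finger pad.
Only numpy, scipy, OpenCV 4.12 (cv2) and the standard library are available. Lean on these libraries where they do the work, as an engineer would, in place of code of your own. Each camera call takes 0.05 s, during which the arm holds its last target. There are 200 camera calls.

## Working session

There is one attempt and no reset: what is moved stays moved. The work goes in short steps, Python scripts to look and compute and a tool call to move; the robot and the scene stay as the last step left them, time stands still between calls to the robot, and variables do not carry over. Pictures are saved under pics/ and viewed, at most 17 in all, crops included, and the job is handed in when it is done.

Besides the shell and the picture viewer there is one more tool, called after "Emit:" as name(argument=value, ...) on one line, values as JSON. jog_arm: Moves the arm, as the interface text tells. Its arguments: {"type":"object","properties":{"targets":{"type":"array"}},"required":["targets"]}

```bash
mkdir -p pics; cat > h.py <<'E'
import numpy as np, cv2
from scipy.spatial.transform import Rotation as R
from station import *
def rot(q): return R.from_quat([q[1],q[2],q[3],q[0]])
def ray(c,u,v):
    d=rot(c["orientation"]).apply([(u-c["cx"])/c["fx"],(v-c["cy"])/c["fy"],1.]); return np.array(c["position"]),d
def atz(c,u,v,z):
    p,d=ray(c,u,v); return p+d*(z-p[2])/d[2]
def proj(c,P):
    q=rot(c["orientation"]).inv().apply(np.array(P)-c["position"]); return q[...,0]/q[...,2]*c["fx"]+c["cx"],q[...,1]/q[...,2]*c["fy"]+c["cy"]
def tri(rays):
    A=0;b=0
    for p,d in rays:
        d=d/np.linalg.norm(d);M=np.eye(3)-np.outer(d,d);A=A+M;b=b+M@p
    return np.linalg.solve(A,b)
def st():
    s=read_state();print("t",s["t"],"p",np.round(s["ee_pos"],4),"rot",np.round(rot(s["tool_rot"]).as_matrix().ravel(),3),"F",np.round(s["wrist_force"],1),"op",round(s["opening"],3),"g",round(s["grasp_force"],1),"q",np.round(s["qpos"],2));return s
E
cat > a.py <<'E'
from h import *
st()
for n in["scene","top","wrist"]:
    c=read_camera(n);cv2.imwrite(f"pics/{n}0.png",c["image"]);print(n,np.round(c["position"],3),np.round(rot(c["orientation"]).as_matrix()[:,2],2),c["fx"])
    if n!="wrist":
        for l in["base","hood","hood_handle","mat","module_a","blue_key_top","yellow_key_top","green_key_top","red_key_top","tape","screwdriver","fan","flux_bottle","spool","ferrule_tray","brush"]:
            for d in look_for(l,c)[:5]:
                if d["confidence"]>.2:
                    p=np.array(d["position"]);u,v=proj(c,p);print(l,np.round(p,3),round(d["confidence"],2),int(u),int(v))
E
python3 a.py
```

```text
t 0.0 p [0.2476 0.6809 0.2177] rot [-0.94   0.342 -0.     0.342  0.94  -0.002 -0.    -0.002 -1.   ] F [ 0.2  0.9 -0.1] op 1.0 g 0.0 q [-1.3   0.6  -0.    1.6   0.    0.94 -0.08]
scene [1.033 0.338 0.772] [-0.48 -0.4  -0.78] 384.45534155024365
base [0.634 0.13  0.012] 0.93 319 267
base [ 0.771 -0.001  0.019] 0.31 234 272
hood [0.591 0.077 0.063] 0.66 314 230
hood_handle [0.593 0.075 0.067] 0.63 312 229
mat [ 0.485 -0.356  0.003] 0.87 218 141
mat [0.458 0.337 0.062] 0.73 446 257
module_a [ 0.548 -0.149  0.016] 0.68 254 184
module_a [ 0.463 -0.088  0.028] 0.67 292 175
module_a [0.592 0.079 0.068] 0.59 314 229
module_a [ 0.627 -0.196  0.03 ] 0.51 220 189
module_a [ 0.484 -0.188  0.029] 0.49 260 161
blue_key_top [0.515 0.331 0.062] 0.69 432 273
blue_key_top [ 0.704 -0.406  0.019] 0.62 146 169
blue_key_top [ 0.481 -0.187  0.03 ] 0.29 261 160
yellow_key_top [0.524 0.39  0.059] 0.59 456 294
yellow_key_top [0.459 0.336 0.057] 0.55 445 258
red_key_top [0.46  0.4   0.062] 0.69 474 275
tape [ 0.55  -0.149  0.014] 0.61 254 185
screwdriver [ 0.801 -0.233  0.025] 0.94 156 223
screwdriver [0.53  0.3
[... 954 characters left out ...]
.36 220 294
blue_key_top [0.509 0.328 0.059] 0.53 148 248
yellow_key_top [0.52  0.393 0.061] 0.6 121 245
green_key_top [ 0.542 -0.15   0.017] 0.67 336 235
red_key_top [0.522 0.393 0.063] 0.21 121 244
tape [ 0.543 -0.152  0.02 ] 0.58 337 234
screwdriver [ 0.793 -0.238  0.022] 0.59 366 141
fan [ 0.767 -0.012  0.027] 0.58 282 151
flux_bottle [0.685 0.358 0.062] 0.64 137 180
flux_bottle [0.449 0.332 0.058] 0.58 145 273
spool [0.397 0.149 0.046] 0.78 220 293
spool [ 0.765 -0.014  0.028] 0.74 283 151
ferrule_tray [0.786 0.184 0.003] 0.6 210 147
ferrule_tray [ 0.476 -0.361  0.008] 0.24 417 259
brush [ 0.699 -0.402  0.017] 0.63 428 175
wrist [0.172 0.71  0.384] [ 0.27 -0.1  -0.96] 337.98719008649584
```

View pics/scene0.png

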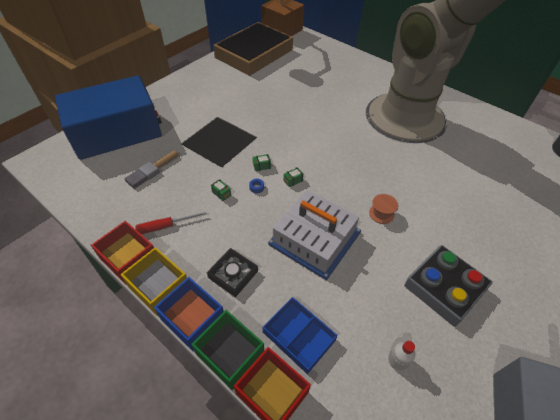

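View pics/top0.png

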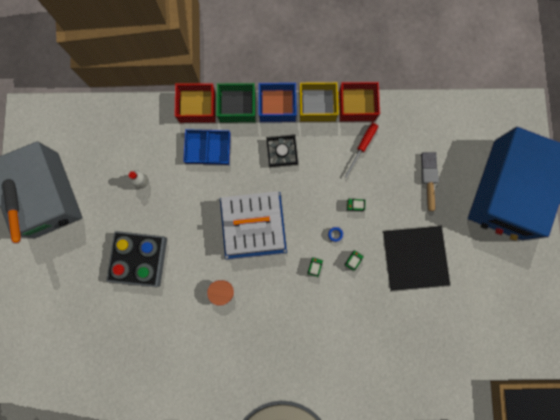

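The scene shows three green modules, at top-view pixels (354,262), (356,204) and (314,267). The hood is on the base at (252,224), and its orange bar runs along world y. The mat is at (417,258). The keys are blue (148,248), yellow (123,245), green (144,272) and red (120,270). I'll fly above the hood and measure with the wrist camera.

Emit:
jog_arm(targets=[[[-0.85, -0.774, -0.167, 0, 0, 0.778, 93], [-0.85, -0.774, -0.167, 0, 0, 0.778, 93], [-0.85, -0.774, -0.167, 0, 0, 0.778, 93], [-0.85, -0.774, -0.167, 0, 0, 0.778, 93], [-0.85, -0.774, -0.167, 0, 0, 0.778, 93], [-0.85, -0.774, -0.167, 0, 0, 0.778, 93], [-0.85, -0.774, -0.167, 0, 0, 0.778, 93], [-0.85, -0.774, -0.167, 0, 0, 0.778, 93], [-0.85, -0.774, -0.167, 0, 0, 0.778, 93], [-0.85, -0.774, -0.167, 0, 0, 0.778, 93]]])

```text
t: 2.75
ee_pos: [0.4075, 0.3769, 0.2687]
tool_rot: [-0.0, 0.706, 0.709, 0.0]
wrist_force: [0.2, 0.6, -0.6]
opening: 0.997
grasp_force: 0.0
```

Emit:
jog_arm(targets=[[[-1, 0.54, -0.17, 0, 0, 0, 93], [-1, 0.54, -0.17, 0, 0, 0, 93], [-1, 0.54, -0.17, 0, 0, 0, 93], [-1, 0.54, -0.17, 0, 0, 0, 93], [-1, 0.54, -0.17, 0, 0, 0, 93], [-1, 0.54, -0.17, 0, 0, 0, 93], [-1, 0.54, -0.17, 0, 0, 0, 93], [-1, 0.54, -0.17, 0, 0, 0, 93], [-1, 0.54, -0.17, 0, 0, 0, 93]]])

```text
t: 3.65
ee_pos: [0.5703, 0.0764, 0.3193]
tool_rot: [-0.0, 0.706, 0.708, -0.0]
wrist_force: [-0.6, 0.2, -0.4]
opening: 1.003
grasp_force: 0.0
```

```bash
cat > b.py <<'E'
from h import *
import pickle,sys
st()
c=read_camera("wrist");cv2.imwrite("pics/w1.png",c["image"]);pickle.dump(c,open("w1.pkl","wb"))
print(np.round(c["position"],3))
for l in["base","hood","hood_handle","mat","module_a"]:
    for d in look_for(l,c)[:4]:
        if d["confidence"]>.3:
            p=np.array(d["position"]);u,v=proj(c,p);print(l,np.round(p,3),round(d["confidence"],2),int(u),int(v))
E
python3 b.py
```

```text
t 3.65 p [0.5703 0.0764 0.3193] rot [-0.002  1.    -0.001  1.     0.002  0.     0.    -0.001 -1.   ] F [-0.6  0.2 -0.4] op 1.003 g 0.0 q [-0.56  0.33  0.45  1.85 -0.17  1.   -0.04]
[0.57  0.158 0.485]
base [ 0.622 -0.182  0.014] 0.74 312 319
base [0.558 0.144 0.011] 0.68 271 111
hood_handle [0.57  0.074 0.067] 0.91 280 170
mat [ 0.472 -0.333 -0.   ] 0.58 225 386
mat [0.571 0.074 0.066] 0.36 281 170
module_a [ 0.462 -0.084  0.033] 0.88 207 270
module_a [ 0.471 -0.17   0.012] 0.71 219 312
module_a [ 0.623 -0.182  0.012] 0.58 312 318
```

View pics/w1.png

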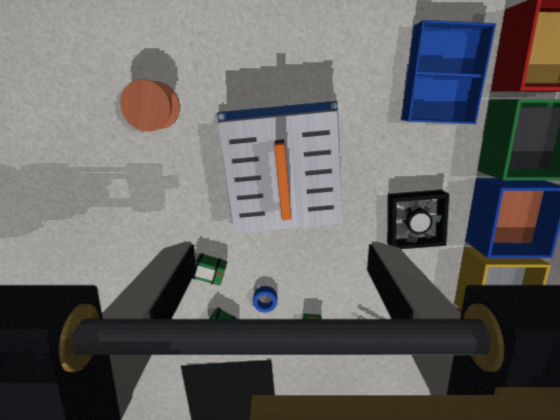

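The wrist view shows the hood's top at about (222–340, 110–228), with the orange bar from (280,142) to (287,220), tilted a few degrees. Next I triangulate the bar ends and measure the mat and modules.

```bash
cat > m.py <<'E'
from h import *
import pickle
cw=pickle.load(open("w1.pkl","rb"))
ct=read_camera("top");cs=read_camera("scene")
pickle.dump((ct,cs),open("ts1.pkl","wb"))
def bar(c,ctr,r):
    hsv=cv2.cvtColor(c["image"],cv2.COLOR_BGR2HSV);m=cv2.inRange(hsv,(3,150,100),(22,255,255))
    k=np.zeros_like(m);cv2.circle(k,ctr,r,255,-1);m&=k
    n,l,s,_=cv2.connectedComponentsWithStats(m);i=1+np.argmax(s[1:,4]);ys,xs=np.where(l==i)
    (cx,cy),(w,h),a=cv2.minAreaRect(np.c_[xs,ys].astype(np.float32));b=cv2.boxPoints(((cx,cy),(w,h),a))
    e=sorted([(np.linalg.norm(b[j]-b[j-1]),j) for j in range(4)])[:2]
    return (cx,cy),[(b[j]+b[j-1])/2 for _,j in e],min(w,h)
for n,c,ctr in[("w",cw,(283,180)),("t",ct,(251,222)),("s",cs,(317,214))]:
    C,E,w=bar(c,ctr,48);print(n,np.round(C,1),np.round(E,1).tolist(),round(w,1),[np.round(atz(c,*e,.104),4) for e in [C]+E])
C={n:bar(c,ctr,48)[0] for n,c,ctr in[("w",cw,(283,180)),("t",ct,(251,222)),("s",cs,(317,214))]}
print("tri wt",tri([ray(cw,*C["w"]),ray(ct,*C["t"])]),"ws",tri([ray(cw,*C["w"]),ray(cs,*C["s"])]))
for q in[(221,116),(334,106)]: print("plate",atz(cw,*q,.012))
for l in["base","mat"]:
    for d in trace(l,ct)[:2]:
        p=d["pixels"].astype(np.uint8);print(l,d["confidence"],p.sum(),cv2.minAreaRect(cv2.findNonZero(p)))
# mat by darkness in top
g=ct["image"].max(2);m=((g<45)*255).astype(np.uint8);m[:215]=0;m[300:]=0;m[:,:375]=0;m[:,460:]=0
r=cv2.minAreaRect(cv2.findNonZero(m));print("mat",r,atz(ct,*r[0],.003),[np.round(atz(ct,*b,.003),3) for b in cv2.boxPoints(r)])
E
python3 m.py
```

```text
w [282.8 181.3] [[279.1000061035156, 143.6999969482422], [286.5, 219.0]] 9.6 [array([0.5724, 0.0688, 0.104 ]), array([0.5681, 0.112 , 0.104 ]), array([0.577 , 0.0227, 0.104 ])]
t [262.5 219. ] [[257.0, 219.0], [268.0, 219.0]] 4.0 [array([0.5757, 0.04  , 0.104 ]), array([0.5759, 0.0533, 0.104 ]), array([0.5756, 0.0266, 0.104 ])]
s [318.1 211.3] [[301.0, 202.0], [335.1000061035156, 220.6999969482422]] 6.2 [array([0.5699, 0.0672, 0.104 ]), array([0.5739, 0.022 , 0.104 ]), array([0.5661, 0.1109, 0.104 ])]
tri wt [0.57972185 0.04560851 0.01889502] ws [0.57252572 0.06924889 0.10778015]
plate [0.4888153  0.13792317 0.012     ]
plate [0.6415552  0.15136448 0.012     ]
base 0.88 339 ((279.8078918457031, 229.3424530029297), (28.11529541015625, 67.04651641845703), 21.476789474487305)
mat 0.85 3625 ((416.08465576171875, 257.67694091796875), (62.389469146728516, 60.2808837890625), 82.87498474121094)
mat ((416.087158203125, 257.7334899902344), (58.24402618408203, 59.2393798828125), 84.47245788574219) [ 0.48113175 -0.36010791  0.003     ] [array([ 0.551, -0.278,  0.003]), array([ 0.564, -0.436,  0.003]), array([ 0.412, -0.441,  0.003]), array([ 0.4  , -0.286,  0.003])]
```

Emit:
jog_arm(targets=[[[-0.027, 0.004, 0.5, 0, 0, -0.058, 93], [-0.027, 0.004, 0.5, 0, 0, -0.058, 93], [-0.027, 0.004, 0.5, 0, 0, -0.058, 60], [-0.027, 0.004, 0.5, 0, 0, -0.058, 60], [-0.027, 0.004, 0.777, 0, 0, -0.058, 60], [-0.027, 0.004, 0.777, 0, 0, -0.058, 60], [-0.027, 0.004, 0.777, 0, 0, -0.058, 60], [-0.027, 0.004, 0.777, 0, 0, -0.058, 60], [-0.027, 0.004, 0.777, 0, 0, -0.058, 0], [-0.027, 0.004, 0.777, 0, 0, -0.058, 0], [-0.027, 0.004, 0.777, 0, 0, -0.058, 0], [-0.027, 0.004, 0.777, 0, 0, -0.058, 0], [-0.027, 0.004, 0.777, 0, 0, -0.058, 0], [-0.027, 0.004, 0.777, 0, 0, -0.058, 0]]])

```text
t: 5.55
ee_pos: [0.5713, 0.0679, 0.0867]
tool_rot: [0.0, 0.674, 0.739, 0.0]
wrist_force: [-0.2, -0.1, -0.7]
opening: 0.179
grasp_force: 0.0
```

```bash
python3 -c "from h import *;st()"
```

```text
t 5.55 p [0.5713 0.0679 0.0867] rot [-0.091  0.996  0.     0.996  0.091 -0.    -0.     0.    -1.   ] F [-0.2 -0.1 -0.7] op 0.179 g 0.0 q [-0.41  0.62  0.28  2.07 -0.34  0.5   0.22]
```

Emit:
jog_arm(targets=[[[0, 0, 0, 0, 0, 0, 0], [0, 0, 0, 0, 0, 0, 0], [0, 0, 0, 0, 0, 0, 0], [0, 0, 0, 0, 0, 0, 0], [0, 0, -0.08, 0, 0, 0, 0], [0, 0, -0.16, 0, 0, 0, 0], [0, 0, -0.25, 0, 0, 0, 0], [0, 0, -0.3, 0, 0, 0, 0], [-0.05, -0.02, -0.3, 0, 0, 0, 0], [-0.15, -0.05, -0.3, 0, 0, 0, 0], [-0.27, -0.09, -0.3, 0, 0, 0, 0], [-0.4, -0.13, -0.3, 0, 0, 0, 0], [-0.53, -0.17, -0.3, 0, 0, 0, 0], [-0.65, -0.2, -0.3, 0, 0, 0, 0], [-0.7, -0.22, -0.3, 0, 0, 0, 0]]])

```text
t: 7.05
ee_pos: [0.522, -0.1521, 0.1756]
tool_rot: [-0.0, 0.676, 0.737, -0.001]
wrist_force: [0.6, 0.6, -2.7]
opening: 0.125
grasp_force: 30.0
```

Emit:
jog_arm(targets=[[[-0.05, -0.02, 0, 0, 0, 0, 0], [-0.15, -0.05, 0, 0, 0, 0, 0], [-0.27, -0.08, 0, 0, 0, 0, 0], [-0.4, -0.12, 0, 0, 0, 0, 0], [-0.53, -0.16, 0, 0, 0, 0, 0], [-0.65, -0.19, 0, 0, 0, 0, 0], [-0.69, -0.21, 0, 0, 0, 0, 0], [-0.69, -0.21, 0, 0, 0, 0, 0], [-0.69, -0.21, 0, 0, 0, 0, 0]]])

```text
t: 7.95
ee_pos: [0.4799, -0.3581, 0.1756]
tool_rot: [-0.001, 0.674, 0.738, 0.0]
wrist_force: [0.5, 0.1, -2.6]
opening: 0.125
grasp_force: 30.0
```

```bash
python3 -c "
from h import *
st();c=read_camera('scene');cv2.imwrite('pics/s2.png',c['image'])
c=read_camera('wrist');cv2.imwrite('pics/w2.png',c['image'])"
```

```text
t 7.95 p [ 0.4799 -0.3581  0.1756] rot [-0.091  0.996 -0.001  0.996  0.091  0.002  0.002 -0.001 -1.   ] F [ 0.5  0.1 -2.6] op 0.125 g 30.0 q [ 0.32  0.52  0.33  1.95 -0.25  0.71  0.89]
```

View pics/s2.png

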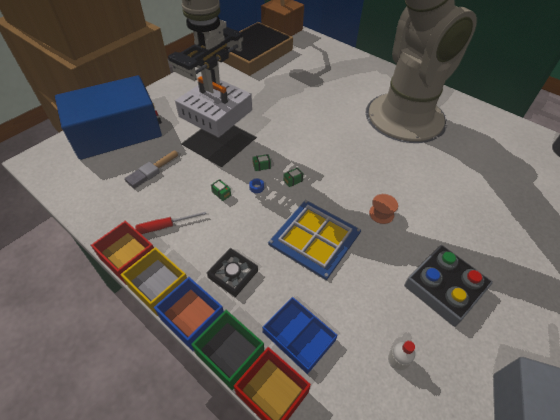

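The hood hangs level over the mat, and the tray at (315,238) is empty. I'll lower and release it.

Emit:
jog_arm(targets=[[[0, 0, 0.1, 0, 0, 0, 0], [0, 0, 0.2, 0, 0, 0, 0], [0, 0, 0.27, 0, 0, 0, 0], [0, 0, 0.3, 0, 0, 0, 0], [0, 0, 0.31, 0, 0, 0, 0], [0, 0, 0.32, 0, 0, 0, 0], [0, 0, 0.325, 0, 0, 0, 0], [0, 0, 0.325, 0, 0, 0, 0], [0, 0, 0.325, 0, 0, 0, 50], [0, 0, 0.325, 0, 0, 0, 50], [0, 0, 0.325, 0, 0, 0, 50], [0, 0, 0.325, 0, 0, 0, 50], [0, 0, 0.2, 0, 0, 0, 50], [0, 0, 0.1, 0, 0, 0, 50], [0, 0, -0.1, 0, 0, 0, 50], [0, 0, -0.2, 0, 0, 0, 50], [0, 0, -0.3, 0, 0, 0, 50]]])

```text
t: 9.75
ee_pos: [0.4809, -0.3596, 0.2696]
tool_rot: [0.001, 0.674, 0.738, 0.0]
wrist_force: [0.2, 0.9, 0.6]
opening: 0.539
grasp_force: 0.0
```

Emit:
jog_arm(targets=[[[0.93, 0.2, -0.1, 0, 0, 0, 50], [0.93, 0.2, -0.1, 0, 0, 0, 50], [0.93, 0.2, -0.1, 0, 0, 0, 50], [0.93, 0.2, -0.1, 0, 0, 0, 50], [0.93, 0.2, -0.1, 0, 0, 0, 50], [0.93, 0.2, -0.1, 0, 0, 0, 50], [0.93, 0.2, -0.1, 0, 0, 0, 50], [0.93, 0.2, -0.1, 0, 0, 0, 50]]])

```text
t: 10.55
ee_pos: [0.5151, -0.0753, 0.2968]
tool_rot: [0.0, 0.673, 0.739, 0.0]
wrist_force: [-0.3, -1.0, -0.8]
opening: 0.535
grasp_force: 0.0
```

```bash
cat > c.py <<'E'
from h import *
import pickle
st();c=read_camera("wrist");cv2.imwrite("pics/w3.png",c["image"]);t=read_camera("top");s=read_camera("scene")
cv2.imwrite("pics/t3.png",t["image"]);cv2.imwrite("pics/s3.png",s["image"])
pickle.dump((c,t,s),open("c3.pkl","wb"))
for n,k in(("w",c),("t",t),("s",s)):
  for l in["base","hood","hood_handle","module_a"]:
    for d in look_for(l,k)[:4]:
        if d["confidence"]>.3:
            p=np.array(d["position"]);u,v=proj(k,p);print(n,l,np.round(p,3),round(d["confidence"],2),int(u),int(v))
z=np.zeros((420,560,3),np.uint8)
a=cv2.resize(s["image"][150:210,205:310],None,fx=5,fy=5,interpolation=cv2.INTER_CUBIC)
cv2.imwrite("pics/crop3.png",a)
E
python3 c.py
```

```text
t 10.55 p [ 0.5151 -0.0753  0.2968] rot [-0.093  0.996  0.     0.996  0.093 -0.    -0.     0.    -1.   ] F [-0.3 -1.  -0.8] op 0.535 g 0.0 q [-0.24  0.27  0.35  1.99 -0.12  0.9   0.27]
w base [0.568 0.059 0.013] 0.95 333 60
w base [ 0.497 -0.366  0.055] 0.66 249 363
w hood [ 0.495 -0.366  0.059] 0.9 248 365
w module_a [ 0.458 -0.089  0.034] 0.6 235 173
w module_a [ 0.624 -0.184  0.018] 0.53 349 246
t base [0.568 0.066 0.014] 0.71 253 226
t hood [ 0.478 -0.355  0.052] 0.79 419 258
t hood_handle [ 0.476 -0.352  0.056] 0.64 419 258
s base [0.576 0.071 0.011] 0.73 313 237
s hood [ 0.499 -0.336  0.057] 0.63 217 132
s hood [ 0.706 -0.403  0.016] 0.38 146 170
s hood_handle [ 0.5   -0.335  0.062] 0.65 217 131
s module_a [ 0.482 -0.187  0.027] 0.74 260 161
s module_a [ 0.465 -0.085  0.029] 0.67 293 176
s module_a [ 0.628 -0.196  0.026] 0.6 219 190
```

View pics/w3.png

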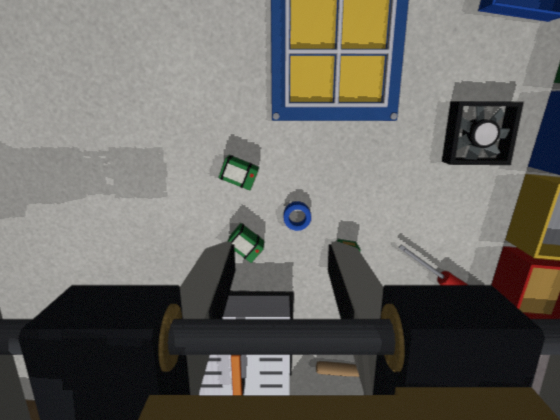

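View pics/crop3.png

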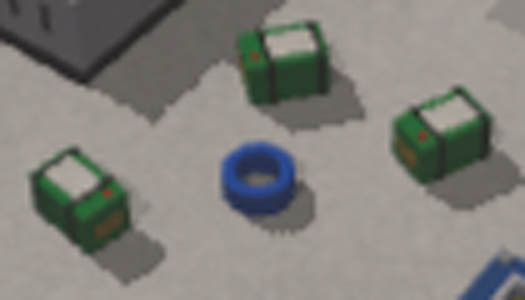

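All three modules lie on their long sides with the label up, and the hood stands released on the mat. Next I fit a block outline to the traced masks in all views, and get the base from the yellow floors.

```bash
cat > fit.py <<'E'
from h import *
from scipy.optimize import minimize
def hull(c,x,y,a,z0=0,L=.046,W=.030,H=.030,ss=4):
    P=np.array([[sx*L/2,sy*W/2,z] for sx in(-1,1) for sy in(-1,1) for z in(z0,z0+H)])
    P[:,:2]=P[:,:2]@np.array([[np.cos(a),np.sin(a)],[-np.sin(a),np.cos(a)]])+[x,y]
    u,v=proj(c,P);return cv2.convexHull((np.c_[u,v]).astype(np.float32))[:,0]
def fitmod(views,x,y,z0=0):
    ms=[]
    for c,m in views:
        u,v=proj(c,np.array([x,y,.015+z0]));u0,v0=int(u)-40,int(v)-40
        p=np.pad(m.astype(np.float32),60)[v0+60:v0+140,u0+60:u0+140]
        ms.append((c,cv2.resize(p,None,fx=4,fy=4,interpolation=cv2.INTER_LINEAR),u0,v0))
    def cost(q,every=False):
        J=[]
        for c,p,u0,v0 in ms:
            k=np.zeros((320,320),np.float32);h=hull(c,*q,z0=z0)
            cv2.fillConvexPoly(k,np.round(((h-[u0,v0]+.5)*4-.5)*16).astype(np.int32),1.,shift=4)
            J.append(1-np.minimum(k,p).sum()/np.maximum(k,p).sum())
        return J if every else sum(J)
    best=None
    for a in np.arange(-80,100,20)*np.pi/180:
        S=np.array([[x,y,a],[x+.012,y,a],[x,y+.012,a],[x,y,a+.25]])
        r=minimize(cost,[x,y,a],method="Nelder-Mead",options=dict(initial_simplex=S,xatol=1e-4,fatol=1e-5,maxiter=150))
        if best is None or r.fun<best.fun: best=r
    return best.x,cost(best.x,True)
def tracemods(c,conf=.3):
    out=[]
    for d in trace("module_a",c):
        if d["confidence"]>conf:
            m=d["pixels"];ys,xs=np.where(m)
            if len(xs)>20: out.append((m,xs.mean(),ys.mean(),len(xs),d["confidence"]))
    return out
def nearest(tr,c,P,tol=14):
    u,v=proj(c,np.array(P));b=[t for t in tr if np.hypot(t[1]-u,t[2]-v)<tol]
    return min(b,key=lambda t:np.hypot(t[1]-u,t[2]-v))[0] if b else None
E
cat > d.py <<'E'
from fit import *
import pickle
w,t,s=[read_camera(n) for n in("wrist","top","scene")]
T=[(c,tracemods(c)) for c in(w,t,s)]
for c,tr in T: print([(int(a[1]),int(a[2]),a[3],round(a[4],2)) for a in tr])
for x,y in[(.46,-.09),(.472,-.19),(.624,-.2)]:
    V=[];
    for i,(c,tr) in enumerate(T):
        m=nearest(tr,c,[x,y,.015])
        if m is not None and not(i==0 and y<-.15): V.append((c,m))
    q,J=fitmod(V,x,y);print(np.round(q[:2],4),np.degrees(q[2]).round(1),np.round(J,2))
for c in(t,s):
    hsv=cv2.cvtColor(c["image"],cv2.COLOR_BGR2HSV);m=cv2.inRange(hsv,(20,150,80),(35,255,255))
    u,v=proj(c,np.array([.571,.068,.012]));k=np.zeros_like(m);cv2.circle(k,(int(u),int(v)),45,255,-1);m&=k
    m=cv2.resize(m,None,fx=1,fy=1);n,l,S,C=cv2.connectedComponentsWithStats(m)
    P=[atz(c,*C[i],.012) for i in range(1,n) if S[i,4]>80];print(np.round(P,4).tolist(),np.mean(P,0))
E
python3 d.py
```

```text
[(349, 242, 120, 0.69), (246, 241, 821, 0.69), (238, 171, 938, 0.66)]
[(143, 272, 104, 0.45)]
[(292, 176, 285, 0.85), (232, 271, 1276, 0.75), (261, 162, 262, 0.65), (220, 189, 286, 0.56), (148, 169, 651, 0.44)]
[ 0.4604 -0.0907] -15.6 [0.06 0.11]
[ 0.4732 -0.1937] -36.4 [0.08]
[ 0.6189 -0.2042] -93.8 [0.1]
[[0.6066, 0.0411, 0.012], [0.6006, 0.1034, 0.012], [0.5445, 0.0354, 0.012], [0.5386, 0.0975, 0.012]] [0.57256697 0.06934558 0.012     ]
[[0.5397, 0.0349, 0.012], [0.534, 0.0968, 0.012], [0.6018, 0.0406, 0.012], [0.596, 0.1028, 0.012]] [0.56789427 0.06875699 0.012     ]
```

Emit:
jog_arm(targets=[[[-0.034, -0.186, 0.6, 0, 0, -0.768, 46], [-0.034, -0.186, 0.6, 0, 0, -0.768, 46], [-0.034, -0.186, 0.6, 0, 0, -0.768, 46], [-0.034, -0.186, 0.6, 0, 0, -0.768, 46], [-0.034, -0.186, 0.6, 0, 0, -0.768, 46], [-0.034, -0.186, 0.6, 0, 0, -0.768, 46], [-0.034, -0.186, 0.6, 0, 0, -0.768, 46], [-0.034, -0.186, 0.6, 0, 0, -0.768, 46], [-0.034, -0.186, 0.7, 0, 0, -0.768, 46], [-0.034, -0.186, 0.7, 0, 0, -0.768, 46]]])

```text
t: 12.6
ee_pos: [0.4595, -0.091, 0.0848]
tool_rot: [-0.002, 0.136, 0.991, 0.0]
wrist_force: [0.2, -0.2, 0.2]
opening: 0.49
grasp_force: 0.0
```

```bash
cat > e.py <<'E'
from fit import *
import sys
# args: module guesses x,y ; refits from all views, prints
s_=st();V=[read_camera(n) for n in("wrist","top","scene")]
cv2.imwrite("pics/%s.png"%sys.argv[1],V[0]["image"])
T=[(c,tracemods(c)) for c in V]
for a in sys.argv[2:]:
    x,y=map(float,a.split(","))
    vs=[(n,c,nearest(tr,c,[x,y,.015],30 if n=="w" else 14)) for n,(c,tr) in zip("wts",T)]
    vs=[v for v in vs if v[2] is not None]
    if not vs: print(a,"none");continue
    q,J=fitmod([v[1:] for v in vs],x,y);print(a,[v[0] for v in vs],np.round(q[:2],4),np.degrees(q[2]).round(1),np.round(J,2))
    for v in vs:
        q,J=fitmod([v[1:]],x,y);print("   ",v[0],np.round(q[:2],4),np.degrees(q[2]).round(1),np.round(J,2))
u,v=proj(V[0],s_["ee_pos"]);print("tcp px",u,v)
E
python3 e.py w4 .46,-.091 .473,-.194 .619,-.204
```

```text
t 12.6 p [ 0.4595 -0.091   0.0848] rot [-0.963  0.27  -0.003  0.27   0.963  0.001  0.003 -0.    -1.   ] F [ 0.2 -0.2  0.2] op 0.49 g 0.0 q [ 0.11  0.53 -0.05  2.29  0.07  0.33  1.29]
.46,-.091 ['w', 's'] [ 0.4593 -0.0907] 161.8 [0.06 0.16]
    w [ 0.4598 -0.0907] 161.8 [0.06]
    s [ 0.4581 -0.0925] 170.7 [0.12]
.473,-.194 ['w', 's'] [ 0.4749 -0.1931] -40.1 [0.29 0.19]
    w [ 0.4619 -0.1828] -33.1 [0.24]
    s [ 0.4726 -0.1953] -43.2 [0.17]
.619,-.204 ['w', 't', 's'] [ 0.6208 -0.2044] -94.2 [0.92 0.13 0.13]
    w [ 0.5691 -0.1726] -25.1 [0.71]
    t [ 0.6216 -0.2046] 88.2 [0.12]
    s [ 0.6194 -0.2058] -97.2 [0.12]
tcp px 279.32100349060755 257.38449786669787
```

View pics/w4.png

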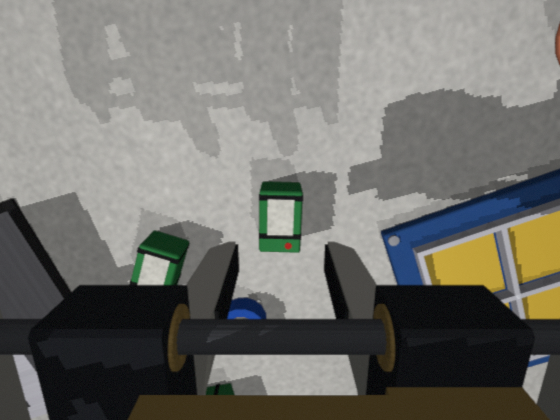

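The module is centred between the fingers at (281,217) and aligned. I'll grasp it and carry it over compartment (−,−).

Emit:
jog_arm(targets=[[[0, 0, 0.15, 0, 0, 0, 46], [0, 0, 0.243, 0, 0, 0, 46], [0, 0, 0.243, 0, 0, 0, 46], [0, 0, 0.243, 0, 0, 0, 0], [0, 0, 0.243, 0, 0, 0, 0], [0, 0, 0.243, 0, 0, 0, 0], [0, 0, 0.243, 0, 0, 0, 0], [0, 0, 0.243, 0, 0, 0, 0], [0, 0, 0.1, 0, 0, 0, 0], [0, 0, 0, 0, 0, 0, 0], [-0.05, 0.15, 0, 0, 0, -0.08, 0], [-0.1, 0.3, 0, 0, 0, -0.16, 0], [-0.156, 0.45, 0, 0, 0, -0.233, 0], [-0.156, 0.481, 0, 0, 0, -0.233, 0], [-0.156, 0.481, 0, 0, 0, -0.233, 0], [-0.156, 0.481, 0, 0, 0, -0.233, 0]]])

```text
t: 14.5
ee_pos: [0.5434, 0.034, 0.0869]
tool_rot: [-0.0, -0.046, 0.999, -0.0]
wrist_force: [-0.4, -0.2, -0.8]
opening: 0.319
grasp_force: 30.0
```

```bash
python3 -c "
from h import *
st();c=read_camera('wrist');cv2.imwrite('pics/w5.png',c['image'])
for l in [(.5995,.1028),(.6053,.0410),(.5435,.0352),(.5377,.0970)]: print(np.round(proj(c,np.array([*l,.012])),0))
hsv=cv2.cvtColor(c['image'],cv2.COLOR_BGR2HSV);m=cv2.inRange(hsv,(20,150,80),(35,255,255));n,l,S,C=cv2.connectedComponentsWithStats(m)
print([(S[i].tolist(),np.round(atz(c,*C[i],.012),4)) for i in range(1,n) if S[i,4]>300])"
```

```text
t 14.5 p [0.5434 0.034  0.0869] rot [-0.996 -0.091 -0.001 -0.091  0.996 -0.001  0.001 -0.001 -1.   ] F [-0.4 -0.2 -0.8] op 0.319 g 30.0 q [-0.08  0.58 -0.12  2.12  0.16  0.46  1.34]
[359. 286.]
[282. 286.]
[281. 213.]
[364. 213.]
[([246, 178, 73, 63, 2432], array([0.531 , 0.0349, 0.012 ])), ([328, 178, 76, 68, 4790], array([0.5365, 0.0973, 0.012 ])), ([344, 259, 52, 27, 1166], array([0.5854, 0.1111, 0.012 ])), ([249, 288, 67, 27, 695], array([0.6256, 0.0442, 0.012 ]))]
```

View pics/w5.png

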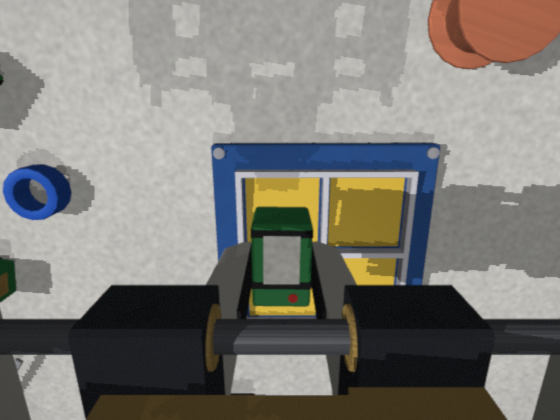

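The module is held squarely above compartment (−,−), whose floor edges show at (250–318, 178–310). I'll place it and go on to the second module.

Emit:
jog_arm(targets=[[[0, 0.003, 0.1, 0, 0, 0, 0], [0, 0.003, 0.18, 0, 0, 0, 0], [0, 0.003, 0.205, 0, 0, 0, 0], [0, 0.003, 0.205, 0, 0, 0, 0], [0, 0.003, 0.205, 0, 0, 0, 46], [0, 0.003, 0.205, 0, 0, 0, 46], [0, 0.003, 0.205, 0, 0, 0, 46], [0, 0.003, 0.1, 0, 0, 0, 46], [0, 0.003, -0.05, 0, 0, 0, 46], [0.299, -0.736, -0.05, 0, 0, 0.478, 46], [0.299, -0.736, -0.05, 0, 0, 0.478, 46], [0.299, -0.736, -0.05, 0, 0, 0.478, 46], [0.299, -0.736, -0.05, 0, 0, 0.478, 46], [0.299, -0.736, -0.05, 0, 0, 0.478, 46], [0.299, -0.736, 0, 0, 0, 0.478, 46], [0.299, -0.736, 0, 0, 0, 0.478, 46]]])

```text
t: 16.15
ee_pos: [0.4744, -0.194, 0.0859]
tool_rot: [-0.001, 0.324, 0.946, -0.0]
wrist_force: [-0.7, -0.2, 0.1]
opening: 0.493
grasp_force: 0.0
```

```bash
python3 e.py w6 .474,-.194 .62,-.204; python3 -c "
from fit import *
for n in('top','scene'):
    c=read_camera(n)
    m=nearest(tracemods(c),c,[.5435,.0352,.027]);print(n,m is not None and fitmod([(c,m)],.5435,.0352,.012))"
```

```text
t 16.15 p [ 0.4744 -0.194   0.0859] rot [-0.79   0.614 -0.002  0.614  0.79   0.     0.001 -0.001 -1.   ] F [-0.7 -0.2  0.1] op 0.493 g 0.0 q [ 0.26  0.55  0.02  2.2  -0.03  0.39  1.22]
.474,-.194 ['w', 's'] [ 0.475  -0.1924] -34.9 [0.07 0.21]
    w [ 0.4751 -0.192 ] -33.7 [0.07]
    s [ 0.4736 -0.1953] -43.3 [0.17]
.62,-.204 ['t', 's'] [ 0.6205 -0.2041] 84.9 [0.13 0.12]
    t [ 0.6224 -0.2046] -93.0 [0.09]
    s [ 0.6186 -0.2051] -96.7 [0.09]
tcp px 279.5696123367347 258.00232884305535
top (array([0.54988326, 0.02257137, 3.20766855]), [np.float32(0.14941257)])
scene (array([0.54675482, 0.02118321, 0.15926029]), [np.float32(0.124694645)])
```

View pics/w6.png

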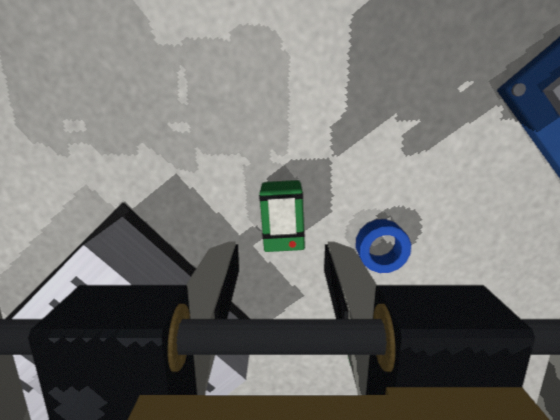

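Module 2 is centred at (282,215). Module 1 shows about 13 mm off its drop point but still in its compartment, so I'll check it on the way back. Grasping module 2 now.

Emit:
jog_arm(targets=[[[0.002, 0.007, 0.15, 0, 0, -0.04, 46], [0.002, 0.007, 0.246, 0, 0, -0.04, 46], [0.002, 0.007, 0.246, 0, 0, -0.04, 46], [0.002, 0.007, 0.246, 0, 0, -0.04, 0], [0.002, 0.007, 0.246, 0, 0, -0.04, 0], [0.002, 0.007, 0.246, 0, 0, -0.04, 0], [0.002, 0.007, 0.246, 0, 0, -0.04, 0], [0.002, 0.007, 0.246, 0, 0, -0.04, 0], [0.002, 0.007, 0.1, 0, 0, -0.04, 0], [0.002, 0.007, -0.05, 0, 0, -0.04, 0], [0.07, 0.15, -0.05, 0, 0, -0.12, 0], [0.14, 0.29, -0.05, 0, 0, -0.2, 0], [0.21, 0.43, -0.05, 0, 0, -0.28, 0], [0.28, 0.57, -0.05, 0, 0, -0.36, 0], [0.35, 0.71, -0.05, 0, 0, -0.44, 0], [0.41, 0.85, -0.05, 0, 0, -0.48, 0], [0.431, 0.894, -0.05, 0, 0, -0.48, 0], [0.431, 0.894, -0.05, 0, 0, -0.48, 0], [0.431, 0.894, -0.05, 0, 0, -0.48, 0]]])

```text
t: 18.55
ee_pos: [0.5369, 0.0971, 0.1019]
tool_rot: [-0.0, -0.047, 0.999, -0.001]
wrist_force: [-0.6, -0.7, -0.5]
opening: 0.322
grasp_force: 30.0
```

```bash
python3 -c "
from h import *
st();c=read_camera('wrist');cv2.imwrite('pics/w7.png',c['image'][100:350,100:460])"
```

```text
t 18.55 p [0.5369 0.0971 0.1019] rot [-0.996 -0.095 -0.    -0.095  0.996 -0.001  0.    -0.001 -1.   ] F [-0.6 -0.7 -0.5] op 0.322 g 30.0 q [-0.2   0.55 -0.12  2.11  0.14  0.49  1.24]
```

View pics/w7.png

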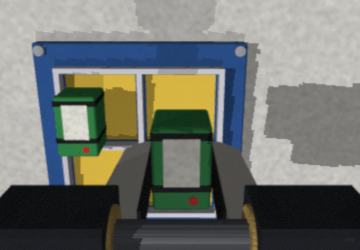

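Module 1 lies parallel against the left wall of its own compartment, seen at crop (78,122), and looks flat. I'll place module 2 and go on to module 3.

Emit:
jog_arm(targets=[[[0, 0, 0.12, 0, 0, 0, 0], [0, 0, 0.22, 0, 0, 0, 0], [0, 0, 0.255, 0, 0, 0, 0], [0, 0, 0.255, 0, 0, 0, 0], [0, 0, 0.255, 0, 0, 0, 44], [0, 0, 0.255, 0, 0, 0, 44], [0, 0, 0.255, 0, 0, 0, 44], [0, 0, 0.255, 0, 0, 0, 44], [0, 0, 0.12, 0, 0, 0, 44], [0, 0, 0, 0, 0, 0, 46], [-0.1, -0.6, 0, 0, 0, 0.6, 46], [-0.1, -0.6, 0, 0, 0, 0.6, 46], [-0.1, -0.6, 0, 0, 0, 0.6, 46], [-0.1, -0.6, 0, 0, 0, 0.6, 46], [-0.1, -0.6, 0, 0, 0, 0.6, 46], [-0.1, -0.6, 0, 0, 0, 0.6, 46], [-0.1, -0.6, 0, 0, 0, 0.6, 46]]])

```text
t: 20.3
ee_pos: [0.5844, -0.0781, 0.1018]
tool_rot: [0.0, 0.413, 0.911, -0.0]
wrist_force: [0.0, -0.9, 0.2]
opening: 0.493
grasp_force: 0.0
```

Emit:
jog_arm(targets=[[[-0.394, -0.184, 0, 0, 0, 0.504, 46], [-0.394, -0.184, 0, 0, 0, 0.504, 46], [-0.394, -0.184, 0, 0, 0, 0.504, 46], [-0.394, -0.184, 0, 0, 0, 0.504, 46], [-0.394, -0.184, 0, 0, 0, 0.504, 46], [-0.394, -0.184, 0.05, 0, 0, 0.504, 46], [-0.394, -0.184, 0.05, 0, 0, 0.504, 46], [-0.394, -0.184, 0.05, 0, 0, 0.504, 46]]])

```text
t: 21.1
ee_pos: [0.6209, -0.2024, 0.0858]
tool_rot: [-0.001, 0.729, 0.685, -0.0]
wrist_force: [0.5, -0.0, 0.6]
opening: 0.497
grasp_force: 0.0
```

```bash
python3 e.py w8 .62,-.204; python3 -c "
from fit import *
for n in('top','scene'):
    c=read_camera(n);tr=tracemods(c);
    for p in((.548,.022),(.537,.097)):
        m=nearest(tr,c,[*p,.027]);print(n,m is not None and fitmod([(c,m)],*p,.012))"
```

```text
t 21.1 p [ 0.6209 -0.2024  0.0858] rot [ 0.063  0.998 -0.002  0.998 -0.063  0.001  0.    -0.002 -1.   ] F [ 0.5 -0.   0.6] op 0.497 g 0.0 q [ 0.03  0.69  0.31  1.89 -0.34  0.62  0.49]
.62,-.204 ['w', 't', 's'] [ 0.621  -0.2034] 85.7 [0.06 0.81 0.17]
    w [ 0.6213 -0.2031] -94.6 [0.05]
    t [ 0.6147 -0.1825] -44.9 [0.79]
    s [ 0.6192 -0.2047] 81.0 [0.14]
tcp px 280.9963687931317 258.75139942162866
top (array([0.5507134 , 0.022945  , 0.09106985]), [np.float32(0.1207633)])
top (array([0.53691378, 0.09662597, 0.09091808]), [np.float32(0.098952055)])
scene False
scene (array([0.53259934, 0.096708  , 0.13931746]), [np.float32(0.15187168)])
```

View pics/w8.png

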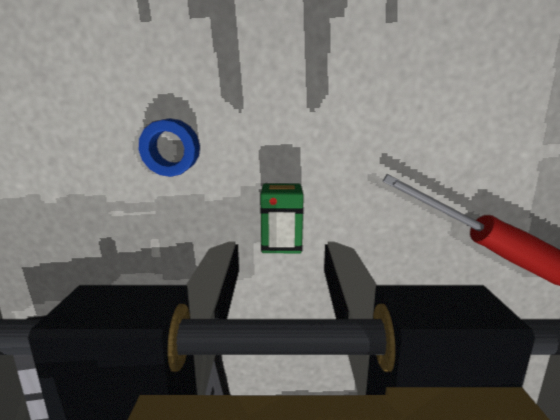

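Module 3 is centred at (282,218), clear of the screwdriver and tape. I'll grasp it and carry it.

Emit:
jog_arm(targets=[[[0, 0, 0.15, 0, 0, 0, 46], [0, 0, 0.246, 0, 0, 0, 46], [0, 0, 0.246, 0, 0, 0, 46], [0, 0, 0.246, 0, 0, 0, 0], [0, 0, 0.246, 0, 0, 0, 0], [0, 0, 0.246, 0, 0, 0, 0], [0, 0, 0.246, 0, 0, 0, 0], [0, 0, 0.246, 0, 0, 0, 0], [0, 0, 0.1, 0, 0, 0, 0], [0, 0, -0.05, 0, 0, 0, 0], [0.1, -0.01, -0.05, 0, 0, -0.09, 0], [0.2, -0.02, -0.05, 0, 0, -0.18, 0], [0.3, -0.04, -0.05, 0, 0, -0.27, 0], [0.4, -0.06, -0.05, 0, 0, -0.36, 0], [0.5, -0.07, -0.05, 0, 0, -0.45, 0], [0.6, -0.08, -0.05, 0, 0, -0.54, 0], [0.6, -0.08, -0.05, 0, 0, -0.6, 0], [0.6, -0.08, -0.05, 0, 0, -0.6, 0]]])

```text
t: 23.4
ee_pos: [0.6097, -0.0209, 0.1023]
tool_rot: [0.0, 0.34, 0.941, 0.0]
wrist_force: [-0.1, -0.2, -0.6]
opening: 0.32
grasp_force: 30.0
```

Emit:
jog_arm(targets=[[[0.05, 0.05, 0, 0, 0, -0.08, 0], [0.1, 0.1, 0, 0, 0, -0.16, 0], [0.15, 0.15, 0, 0, 0, -0.24, 0], [0.2, 0.2, 0, 0, 0, -0.32, 0], [0.25, 0.25, 0, 0, 0, -0.4, 0], [0.287, 0.3, 0, 0, 0, -0.48, 0], [0.287, 0.3, 0, 0, 0, -0.499, 0], [0.287, 0.3, 0, 0, 0, -0.499, 0], [0.287, 0.3, 0, 0, 0, -0.499, 0]]])

```text
t: 24.3
ee_pos: [0.6013, 0.1004, 0.1017]
tool_rot: [-0.0, -0.041, 0.999, -0.001]
wrist_force: [0.3, -0.8, -0.2]
opening: 0.319
grasp_force: 30.0
```

```bash
python3 -c "
from h import *
st();c=read_camera('wrist');cv2.imwrite('pics/w9.png',c['image'][50:350,60:500])"
```

```text
t 24.3 p [0.6013 0.1004 0.1017] rot [-0.997 -0.082 -0.    -0.082  0.997 -0.001  0.    -0.001 -1.   ] F [ 0.3 -0.8 -0.2] op 0.319 g 30.0 q [-0.18  0.61 -0.12  1.96  0.13  0.58  1.27]
```

View pics/w9.png

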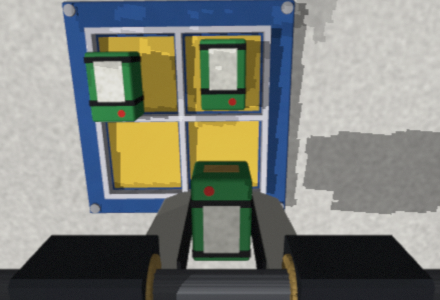

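Module 3 is aligned above (+,+), around crop (220,215). Module 1, at crop (113,88), is close to or possibly on the left wall, so I'll place module 3 and then re-seat module 1.

Emit:
jog_arm(targets=[[[0.005, 0.008, 0.12, 0, 0, -0.006, 0], [0.005, 0.008, 0.22, 0, 0, -0.006, 0], [0.005, 0.008, 0.254, 0, 0, -0.006, 0], [0.005, 0.008, 0.254, 0, 0, -0.006, 0], [0.005, 0.008, 0.254, 0, 0, -0.006, 44], [0.005, 0.008, 0.254, 0, 0, -0.006, 44], [0.005, 0.008, 0.254, 0, 0, -0.006, 44], [0.005, 0.008, 0.254, 0, 0, -0.006, 44], [0.005, 0.008, 0.12, 0, 0, -0.006, 44], [0.005, 0.008, 0, 0, 0, -0.006, 46], [0.193, -0.245, 0, 0, 0, -0.006, 46], [0.193, -0.245, 0, 0, 0, -0.006, 46], [0.193, -0.245, 0, 0, 0, -0.006, 46], [0.193, -0.245, 0, 0, 0, -0.006, 46]]])

```text
t: 25.75
ee_pos: [0.5499, 0.0231, 0.1021]
tool_rot: [0.0, -0.048, 0.999, -0.0]
wrist_force: [0.9, 0.8, 0.6]
opening: 0.494
grasp_force: 0.0
```

```bash
cat > f.py <<'E'
from fit import *
st()
for n in('wrist','top','scene'):
    c=read_camera(n);tr=tracemods(c)
    if n=='wrist': cv2.imwrite('pics/w10.png',cv2.resize(c['image'][120:300,170:390],None,fx=3,fy=3))
    for p in((.548,.022),(.537,.097),(.5995,.1028)):
        m=nearest(tr,c,[*p,.027],25)
        if m is not None: 
            q,J=fitmod([(c,m)],*p,.012);print(n,p,np.round(q,4),np.round(J,3), "z0=.016:",np.round(fitmod([(c,m)],*p,.016)[1],3))
E
python3 f.py
```

```text
t 25.75 p [0.5499 0.0231 0.1021] rot [-0.995 -0.095  0.001 -0.095  0.995 -0.    -0.001 -0.    -1.   ] F [0.9 0.8 0.6] op 0.494 g 0.0 q [-0.05  0.56 -0.14  2.1   0.15  0.5   1.37]
wrist (0.548, 0.022) [0.5512 0.0238 0.0825] [0.026] z0=.016: [0.047]
wrist (0.537, 0.097) [0.5363 0.0971 0.0965] [0.062] z0=.016: [0.091]
wrist (0.5995, 0.1028) [0.5726 0.1015 0.5758] [0.371] z0=.016: [0.335]
scene (0.548, 0.022) [0.5459 0.0213 0.1615] [0.251] z0=.016: [0.256]
scene (0.537, 0.097) [0.5351 0.0958 0.1279] [0.091] z0=.016: [0.096]
scene (0.5995, 0.1028) [0.5986 0.1036 0.1659] [0.154] z0=.016: [0.16]
```

View pics/w10.png

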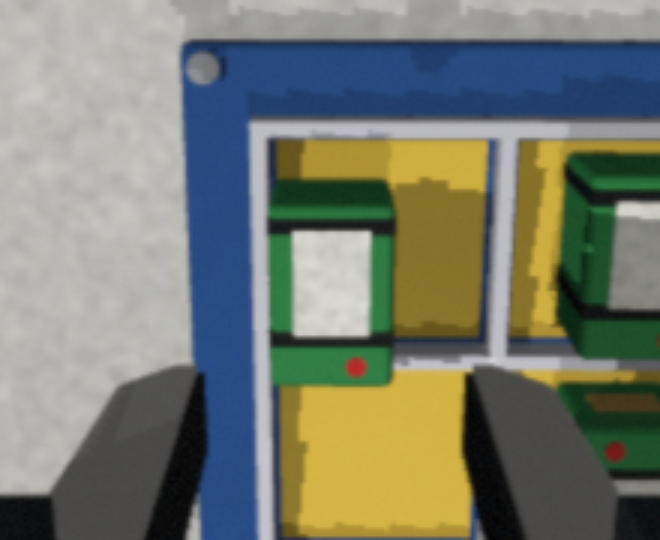

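Module 1 is inside its compartment and flat (outline overlap 0.97 at floor height), so it can stay. Now for the hood.

Emit:
jog_arm(targets=[[[0, 0, -0.2, 0, 0, 0, 60], [0, 0, -0.33, 0, 0, 0.05, 60], [0.176, -0.62, -0.5, 0, 0, 1, 60], [0.176, -0.62, -0.5, 0, 0, 1, 60], [0.176, -0.62, -0.5, 0, 0, 1, 60], [0.176, -0.62, -0.5, 0, 0, 1, 60], [0.176, -0.62, -0.5, 0, 0, 1, 60], [0.176, -0.62, -0.5, 0, 0, 1, 60], [0.176, -0.62, -0.5, 0, 0, 1, 60], [0.176, -0.62, -0.5, 0, 0, 1, 60], [0.176, -0.62, -0.5, 0, 0, 1, 60], [0.176, -0.62, -0.5, 0, 0, 1, 60], [0.176, -0.62, -0.5, 0, 0, 1, 60], [0.176, -0.62, -0.5, 0, 0, 1, 60]]])

```text
t: 27.45
ee_pos: [0.5158, -0.1655, 0.2515]
tool_rot: [-0.0, 0.67, 0.742, -0.0]
wrist_force: [-0.4, 1.0, 0.4]
opening: 0.644
grasp_force: 0.0
```

Emit:
jog_arm(targets=[[[-0.626, -0.175, 0, 0, 0, 0, 60], [-0.626, -0.175, 0, 0, 0, 0, 60], [-0.626, -0.175, 0, 0, 0, 0, 60], [-0.626, -0.175, 0, 0, 0, 0, 60], [-0.626, -0.175, 0, 0, 0, 0, 60], [-0.626, -0.175, 0, 0, 0, 0, 60], [-0.626, -0.175, 0, 0, 0, 0, 60]]])

```text
t: 28.15
ee_pos: [0.4819, -0.3568, 0.2514]
tool_rot: [-0.0, 0.671, 0.742, 0.0]
wrist_force: [1.0, 0.2, -0.2]
opening: 0.646
grasp_force: 0.0
```

```bash
cat > g.py <<'E'
from fit import *
s=st()
def orange(c,zb):
    hsv=cv2.cvtColor(c["image"],cv2.COLOR_BGR2HSV);m=cv2.inRange(hsv,(3,150,100),(22,255,255))
    u,v=proj(c,np.array([s["ee_pos"][0],s["ee_pos"][1],zb]));n,l,S,C=cv2.connectedComponentsWithStats(m)
    i=min([i for i in range(1,n) if S[i,4]>40],key=lambda i:np.hypot(*(C[i]-[u,v])))
    return cv2.minAreaRect(np.argwhere(l==i)[:,::-1].astype(np.float32))
for n in("wrist","top","scene"):
    c=read_camera(n);r=orange(c,.095);b=cv2.boxPoints(r)
    e=sorted([(np.linalg.norm(b[j]-b[j-1]),j) for j in range(4)])[:2];E=[atz(c,*((b[j]+b[j-1])/2),.095) for _,j in e]
    d=E[1]-E[0];print(n,np.round(r[0],0),"centre",np.round((E[0]+E[1])/2,4),"len",np.hypot(*d[:2]).round(4),"dir",(np.degrees(np.arctan2(d[1],d[0]))%180).round(1))
for n in("top","scene"):
    c=read_camera(n);tr=tracemods(c)
    for p in((.551,.024),(.5365,.097),(.5995,.1028)):
        m=nearest(tr,c,[*p,.027],14)
        if m is not None: 
            q,J=fitmod([(c,m)],*p,.012);print(n,p,np.round(q,4),np.round(J,3))
E
python3 g.py
```

```text
t 28.15 p [ 0.4819 -0.3568  0.2514] rot [-0.1    0.995 -0.     0.995  0.1    0.001  0.001 -0.    -1.   ] F [ 1.   0.2 -0.2] op 0.646 g 0.0 q [ 0.34  0.42  0.28  1.87 -0.15  0.87  0.8 ]
wrist [280. 189.] centre [ 0.482  -0.3599  0.095 ] len 0.0895 dir 95.7
top [427. 255.] centre [ 0.483  -0.3595  0.095 ] len 0.0864 dir 95.2
scene [215. 114.] centre [ 0.4776 -0.3634  0.095 ] len 0.0892 dir 95.0
top (0.551, 0.024) [0.551  0.023  0.0904] [0.094]
top (0.5365, 0.097) [0.5369 0.0966 0.0907] [0.106]
top (0.5995, 0.1028) [0.6007 0.1035 0.1086] [0.161]
scene (0.551, 0.024) [0.5479 0.0213 0.0651] [0.128]
scene (0.5365, 0.097) [0.5348 0.0953 0.1154] [0.082]
scene (0.5995, 0.1028) [0.5985 0.1023 0.192 ] [0.138]
```

Emit:
jog_arm(targets=[[[-0.011, -0.002, 0.2, 0, 0, 0.003, 60], [-0.011, -0.002, 0.35, 0, 0, 0.003, 50], [-0.011, -0.002, 0.5, 0, 0, 0.003, 50], [-0.011, -0.002, 0.58, 0, 0, 0.003, 50], [-0.011, -0.002, 0.58, 0, 0, 0.003, 50], [-0.011, -0.002, 0.58, 0, 0, 0.003, 0], [-0.011, -0.002, 0.58, 0, 0, 0.003, 0], [-0.011, -0.002, 0.58, 0, 0, 0.003, 0], [-0.011, -0.002, 0.58, 0, 0, 0.003, 0], [-0.011, -0.002, 0.58, 0, 0, 0.003, 0], [-0.011, -0.002, 0.58, 0, 0, 0.003, 0], [-0.011, -0.002, 0.58, 0, 0, 0.003, 0], [-0.011, -0.002, 0.5, 0, 0, 0.003, 0], [-0.011, -0.002, 0.4, 0, 0, 0.003, 0], [-0.011, -0.002, 0.3, 0, 0, 0.003, 0], [-0.011, -0.002, 0.25, 0, 0, 0.003, 0], [-0.011, -0.002, 0.25, 0, 0, 0.003, 0]]])

```text
t: 30.2
ee_pos: [0.4819, -0.362, 0.1786]
tool_rot: [0.002, 0.674, 0.739, 0.0]
wrist_force: [0.1, -0.1, -3.8]
opening: 0.128
grasp_force: 30.0
```

Emit:
jog_arm(targets=[[[0.05, 0.02, 0, 0, 0, 0, 0], [0.15, 0.05, 0, 0, 0, 0, 0], [0.28, 0.09, 0, 0, 0, 0, 0], [0.41, 0.13, 0, 0, 0, 0, 0], [0.54, 0.17, 0, 0, 0, 0, 0], [0.66, 0.21, 0, 0, 0, 0, 0], [0.7, 0.22, 0, 0, 0, 0, 0], [0.7, 0.22, 0, 0, 0, 0, 0]]])

```text
t: 31.0
ee_pos: [0.5273, -0.1427, 0.1753]
tool_rot: [-0.001, 0.672, 0.741, -0.0]
wrist_force: [0.0, 0.3, -4.4]
opening: 0.126
grasp_force: 30.0
```

Emit:
jog_arm(targets=[[[0.05, 0.02, 0, 0, 0, 0, 0], [0.15, 0.05, 0, 0, 0, 0, 0], [0.28, 0.09, 0, 0, 0, 0, 0], [0.41, 0.13, 0, 0, 0, 0, 0], [0.54, 0.17, 0, 0, 0, 0, 0], [0.66, 0.21, 0, 0, 0, 0, 0], [0.69, 0.22, 0, 0, 0, 0, 0], [0.69, 0.22, 0, 0, 0, 0, 0], [0.69, 0.22, 0, 0, 0, 0, 0]]])

```text
t: 31.9
ee_pos: [0.5735, 0.0637, 0.1762]
tool_rot: [0.0, 0.674, 0.738, -0.001]
wrist_force: [-0.8, -0.9, -2.8]
opening: 0.125
grasp_force: 30.0
```

```bash
cat > hb.py <<'E'
# bar of the held hood, intersected at z = TCP+.019; plate blue corners
from h import *
s=st();zb=s["ee_pos"][2]+.019
for n in("wrist","scene"):
    c=read_camera(n);cv2.imwrite(f"pics/hb_{n}.png",c["image"])
    hsv=cv2.cvtColor(c["image"],cv2.COLOR_BGR2HSV);m=cv2.inRange(hsv,(3,150,100),(22,255,255))
    u,v=proj(c,np.array([*s["ee_pos"][:2],zb]));k=np.zeros_like(m);cv2.circle(k,(int(u),int(v)),70,255,-1);m&=k
    b=cv2.minAreaRect(cv2.findNonZero(m));P=[atz(c,*q,zb) for q in cv2.boxPoints(b)];print(n,np.round(b[0]),np.mean(P,0).round(4),np.round(b[1]))
E
python3 hb.py
```

```text
t 31.9 p [0.5735 0.0637 0.1762] rot [-0.091  0.996 -0.001  0.996  0.091 -0.001 -0.001 -0.001 -1.   ] F [-0.8 -0.9 -2.8] op 0.125 g 30.0 q [-0.41  0.49  0.29  2.   -0.21  0.68  0.1 ]
wrist [281. 262.] [0.5731 0.0698 0.1952] [112.  24.]
scene [338. 219.] [0.6141 0.1398 0.1952] [67. 93.]
```

Emit:
jog_arm(targets=[[[0.018, -0.005, 0.05, 0, 0, 0, 0], [0.018, -0.005, 0.12, 0, 0, 0, 0], [0.018, -0.005, 0.18, 0, 0, 0, 0], [0.018, -0.005, 0.22, 0, 0, 0, 0], [0.018, -0.005, 0.24, 0, 0, 0, 0], [0.018, -0.005, 0.25, 0, 0, 0, 0], [0.018, -0.005, 0.26, 0, 0, 0, 0], [0.018, -0.005, 0.27, 0, 0, 0, 0], [0.018, -0.005, 0.28, 0, 0, 0, 0], [0.018, -0.005, 0.28, 0, 0, 0, 0]]])

```text
t: 33.0
ee_pos: [0.5721, 0.0712, 0.0925]
tool_rot: [0.0, 0.674, 0.739, -0.0]
wrist_force: [-0.3, -0.2, -4.2]
opening: 0.125
grasp_force: 30.0
```

Emit:
jog_arm(targets=[[[0, 0, 0.008, 0, 0, 0, 0], [0, 0, 0.014, 0, 0, 0, 0], [0, 0, 0.018, 0, 0, 0, 0], [0, 0, 0.02, 0, 0, 0, 0], [0, 0, 0.02, 0, 0, 0, 0], [0, 0, 0.02, 0, 0, 0, 50], [0, 0, 0.02, 0, 0, 0, 50], [0, 0, 0.02, 0, 0, 0, 50], [0, 0, 0.02, 0, 0, 0, 50], [0, 0, -0.1, 0, 0, 0, 50], [0, 0, -0.25, 0, 0, 0, 50], [0, 0, -0.4, 0, 0, 0, 50], [0, 0, -0.55, 0, 0, 0, 50], [0, 0, -0.7, 0, 0, 0, 50]]])

```text
t: 34.4
ee_pos: [0.5717, 0.071, 0.3046]
tool_rot: [0.0, 0.674, 0.739, -0.0]
wrist_force: [0.2, 0.1, -0.0]
opening: 0.54
grasp_force: 0.0
```

```bash
cat > k.py <<'E'
from h import *
s=st()
def orange(c,zb):
    hsv=cv2.cvtColor(c["image"],cv2.COLOR_BGR2HSV);m=cv2.inRange(hsv,(3,150,100),(22,255,255))
    u,v=proj(c,np.array([.5715,.069,zb]));n,l,S,C=cv2.connectedComponentsWithStats(m)
    i=min([i for i in range(1,n) if S[i,4]>40],key=lambda i:np.hypot(*(C[i]-[u,v])));return C[i]
w,t,sc=[read_camera(n) for n in("wrist","top","scene")]
cv2.imwrite("pics/k_w.png",w["image"])
a,b=orange(w,.104),orange(sc,.104);print("bar z",tri([ray(w,*a),ray(sc,*b)]),atz(w,*a,.104),atz(sc,*b,.104))
# keys by colour at panel top
R_={"blue":((100,150,60),(125,255,255)),"yellow":((20,150,80),(35,255,255)),"green":((45,100,40),(85,255,255)),"red":((0,150,80),(8,255,255))}
G={"blue":(.513,.332),"yellow":(.525,.392),"green":(.452,.336),"red":(.462,.40)}
for k,(lo,hi) in R_.items():
    rs=[]
    for c in(t,sc):
        m=cv2.inRange(cv2.cvtColor(c["image"],cv2.COLOR_BGR2HSV),lo,hi)
        if k=="red": m|=cv2.inRange(cv2.cvtColor(c["image"],cv2.COLOR_BGR2HSV),(172,150,80),(180,255,255))
        u,v=proj(c,np.array([*G[k],.06]));q=np.zeros_like(m);cv2.circle(q,(int(u),int(v)),13,255,-1);m&=q
        n,l,S,C=cv2.connectedComponentsWithStats(m)
        if n<2: print(k,"none");continue
        i=1+np.argmax(S[1:,4]);rs.append((c,C[i]));print(k,np.round(C[i],1),S[i,4],atz(c,*C[i],.06).round(4),end=" ")
    if len(rs)==2: print("tri",tri([ray(c,*p) for c,p in rs]).round(4))
E
python3 k.py
```

```text
t 34.4 p [0.5717 0.071  0.3046] rot [-0.092  0.996  0.     0.996  0.092 -0.    -0.     0.    -1.   ] F [ 0.2  0.1 -0. ] op 0.54 g 0.0 q [-0.48  0.34  0.35  1.86 -0.14  0.96  0.03]
bar z [0.57230827 0.07501359 0.10751967] [0.57208591 0.0754432  0.104     ] [0.56999048 0.07239853 0.104     ]
blue [146.6 247.2] 95 [0.5138 0.3312 0.06  ] blue [432.8 273.8] 117 [0.5132 0.3318 0.06  ] tri [0.5136 0.3315 0.0603]
yellow [122.1 244.4] 97 [0.5216 0.3927 0.06  ] yellow [458.7 294.3] 150 [0.5217 0.3934 0.06  ] tri [0.5215 0.3932 0.0595]
green [142.7 272. ] 105 [0.4526 0.339  0.06  ] green [448.7 257.1] 116 [0.4523 0.3392 0.06  ] tri [0.4525 0.3391 0.0602]
red [118.  269.3] 97 [0.46   0.4004 0.06  ] red [474.3 276.2] 139 [0.4606 0.4006 0.06  ] tri [0.46   0.4006 0.0593]
```

The bar height matches its seated value (0.107 m, as at the start), so the hood is fully on. The keys triangulate to z ≈ 0.060. Moving over the blue key with the fingers closed.

Emit:
jog_arm(targets=[[[0.883, -0.113, 0, 0, 0, 0, 0], [0.883, -0.113, 0, 0, 0, 0, 0], [0.883, -0.113, 0, 0, 0, 0, 0], [0.883, -0.113, 0, 0, 0, 0, 0], [0.883, -0.113, 0, 0, 0, 0, 0], [0.883, -0.113, 0.2, 0, 0, 0, 0], [0.883, -0.113, 0.4, 0, 0, 0, 0], [0.883, -0.113, 0.55, 0, 0, 0, 0], [0.883, -0.113, 0.7, 0, 0, 0, 0], [0.883, -0.113, 0.73, 0, 0, 0, 0], [0.883, -0.113, 0.73, 0, 0, 0, 0]]])

```text
t: 35.65
ee_pos: [0.5112, 0.33, 0.079]
tool_rot: [-0.001, 0.674, 0.739, -0.004]
wrist_force: [0.3, 0.1, 0.9]
opening: 0.007
grasp_force: 0.0
```

```bash
python3 -c "
from h import *
st();c=read_camera('wrist');cv2.imwrite('pics/w12.png',c['image'])
for l in('blue_key_top','yellow_key_top','green_key_top','red_key_top'):
    for d in look_for(l,c)[:2]: print(l,np.round(d['position'],4),round(d['confidence'],2))
"
```

```text
t 35.65 p [0.5112 0.33   0.079 ] rot [-0.093  0.996 -0.007  0.996  0.093 -0.005 -0.005 -0.007 -1.   ] F [0.3 0.1 0.9] op 0.007 g 0.0 q [-0.8   0.65  0.2   1.98 -0.23  0.53 -0.34]
blue_key_top [0.512  0.3371 0.0612] 0.55
blue_key_top [0.4541 0.3442 0.0628] 0.31
yellow_key_top [0.5205 0.398  0.0608] 0.94
green_key_top [0.4499 0.34   0.0635] 0.95
red_key_top [0.4617 0.3993 0.0602] 0.56
```

View pics/w12.png

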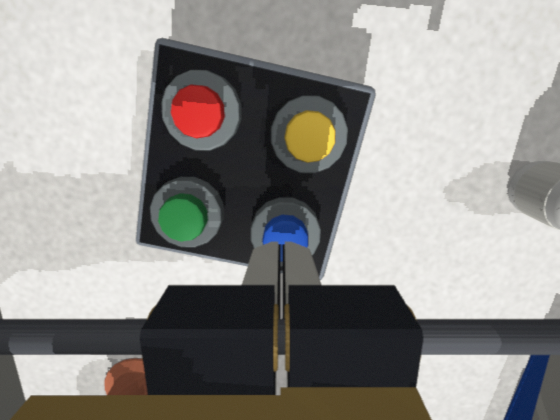

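The closed fingertips sit over the blue key, at (285,232) in the image. Pressing in small steps.

Emit:
jog_arm(targets=[[[0.006, 0.007, 0.04, 0, 0, 0, 0], [0.006, 0.007, 0.06, 0, 0, 0, 0], [0.006, 0.007, 0.07, 0, 0, 0, 0], [0.006, 0.007, 0.077, 0, 0, 0, 0], [0.006, 0.007, 0.077, 0, 0, 0, 0], [0.006, 0.007, 0.077, 0, 0, 0, 0]]])

```text
t: 36.5
ee_pos: [0.5155, 0.3338, 0.0607]
tool_rot: [-0.0, 0.674, 0.739, -0.0]
wrist_force: [-2.1, 0.4, 2.1]
opening: 0.004
grasp_force: 1.2
```

Emit:
jog_arm(targets=[[[0, 0, 0.008, 0, 0, 0, 0], [0, 0, 0.014, 0, 0, 0, 0], [0, 0, 0.02, 0, 0, 0, 0], [0, 0, 0.02, 0, 0, 0, 0], [0, 0, 0.02, 0, 0, 0, 0]]])

```text
t: 37.0
ee_pos: [0.5157, 0.3339, 0.0561]
tool_rot: [-0.0, 0.674, 0.739, 0.0]
wrist_force: [-5.3, -1.2, 21.4]
opening: 0.005
grasp_force: 10.6
```

A force of 21 N against the 5 N spring means the blue key bottomed. I'll rise and press yellow to the same depth.

Emit:
jog_arm(targets=[[[0, 0, -0.04, 0, 0, 0, 0], [0, 0, -0.1, 0, 0, 0, 0], [0, 0, -0.1, 0, 0, 0, 0], [0.1, 0.02, -0.1, 0, 0, 0, 0], [0.2, 0.038, -0.1, 0, 0, 0, 0], [0.2, 0.038, -0.1, 0, 0, 0, 0], [0.2, 0.038, -0.05, 0, 0, 0, 0], [0.2, 0.038, -0.02, 0, 0, 0, 0], [0.2, 0.038, -0.01, 0, 0, 0, 0], [0.2, 0.038, 0, 0, 0, 0, 0], [0.2, 0.038, 0.002, 0, 0, 0, 0], [0.2, 0.038, 0.002, 0, 0, 0, 0]]])

```text
t: 38.2
ee_pos: [0.5214, 0.3933, 0.056]
tool_rot: [-0.0, 0.674, 0.739, -0.0]
wrist_force: [-7.1, -3.4, 27.6]
opening: 0.008
grasp_force: 13.8
```

Yellow bottomed at the same height. Now green.

Emit:
jog_arm(targets=[[[0, 0, -0.04, 0, 0, 0, 0], [0, 0, -0.1, 0, 0, 0, 0], [0, 0, -0.1, 0, 0, 0, 0], [-0.08, -0.12, -0.1, 0, 0, 0, 0], [-0.159, -0.245, -0.1, 0, 0, 0, 0], [-0.159, -0.245, -0.1, 0, 0, 0, 0], [-0.159, -0.245, -0.05, 0, 0, 0, 0], [-0.159, -0.245, -0.02, 0, 0, 0, 0], [-0.159, -0.245, -0.01, 0, 0, 0, 0], [-0.159, -0.245, 0, 0, 0, 0, 0], [-0.159, -0.245, 0, 0, 0, 0, 0], [-0.159, -0.245, 0, 0, 0, 0, 0]]])

```text
t: 39.4
ee_pos: [0.4528, 0.3397, 0.0558]
tool_rot: [-0.0, 0.674, 0.739, -0.0]
wrist_force: [-6.4, -5.3, 34.0]
opening: 0.004
grasp_force: 16.9
```

All three keys are pressed. Returning over the hood.

Emit:
jog_arm(targets=[[[0, 0, -0.1, 0, 0, 0, 0], [0, 0, -0.25, 0, 0, 0, 0], [0, 0, -0.4, 0, 0, 0, 50], [0, 0, -0.55, 0, 0, 0, 50], [-0.926, 0.311, -0.68, 0, 0, 0, 50], [-0.926, 0.311, -0.68, 0, 0, 0, 50], [-0.926, 0.311, -0.68, 0, 0, 0, 50], [-0.926, 0.311, -0.68, 0, 0, 0, 50], [-0.926, 0.311, -0.68, 0, 0, 0, 50], [-0.926, 0.311, -0.68, 0, 0, 0, 50], [-0.926, 0.311, -0.68, 0, 0, 0, 50], [-0.926, 0.311, -0.68, 0, 0, 0, 50], [-0.926, 0.311, -0.68, 0, 0, 0, 50]]])

```text
t: 40.7
ee_pos: [0.5709, 0.0735, 0.2573]
tool_rot: [-0.001, 0.673, 0.739, -0.0]
wrist_force: [-1.0, -0.2, 0.4]
opening: 0.538
grasp_force: 0.0
```

```bash
sed -i 's/\.095/.104/g' g.py; python3 g.py | head -4
```

```text
t 40.7 p [0.5709 0.0735 0.2573] rot [-0.094  0.996 -0.001  0.996  0.094  0.     0.    -0.001 -1.   ] F [-1.  -0.2  0.4] op 0.538 g 0.0 q [-0.47  0.39  0.34  1.92 -0.17  0.86  0.05]
wrist [282. 188.] centre [0.5725 0.0727 0.104 ] len 0.0894 dir 95.5
top [277. 102.] centre [0.8749 0.0012 0.104 ] len 0.0658 dir 89.5
scene [320. 213.] centre [0.5699 0.0721 0.104 ] len 0.0896 dir 95.6
```

Emit:
jog_arm(targets=[[[-0.003, 0.002, 0.2, 0, 0, 0, 50], [-0.003, 0.002, 0.35, 0, 0, 0, 50], [-0.003, 0.002, 0.5, 0, 0, 0, 50], [-0.003, 0.002, 0.569, 0, 0, 0, 50], [-0.003, 0.002, 0.569, 0, 0, 0, 50], [-0.003, 0.002, 0.569, 0, 0, 0, 0], [-0.003, 0.002, 0.569, 0, 0, 0, 0], [-0.003, 0.002, 0.569, 0, 0, 0, 0], [-0.003, 0.002, 0.569, 0, 0, 0, 0], [-0.003, 0.002, 0.569, 0, 0, 0, 0], [-0.003, 0.002, 0.569, 0, 0, 0, 0], [-0.003, 0.002, 0.569, 0, 0, 0, 0], [-0.003, 0.002, 0.52, 0, 0, 0, 0], [-0.003, 0.002, 0.42, 0, 0, 0, 0], [-0.003, 0.002, 0.32, 0, 0, 0, 0], [-0.003, 0.002, 0.27, 0, 0, 0, 0], [-0.003, 0.002, 0.27, 0, 0, 0, 0]]])

```text
t: 42.75
ee_pos: [0.5729, 0.0716, 0.1787]
tool_rot: [0.001, 0.674, 0.739, 0.001]
wrist_force: [0.3, -0.2, -4.2]
opening: 0.124
grasp_force: 30.0
```

Emit:
jog_arm(targets=[[[-0.05, -0.02, 0, 0, 0, 0, 0], [-0.15, -0.05, 0, 0, 0, 0, 0], [-0.28, -0.09, 0, 0, 0, 0, 0], [-0.41, -0.13, 0, 0, 0, 0, 0], [-0.54, -0.17, 0, 0, 0, 0, 0], [-0.66, -0.2, 0, 0, 0, 0, 0], [-0.7, -0.218, 0, 0, 0, 0, 0], [-0.7, -0.218, 0, 0, 0, 0, 0]]])

```text
t: 43.55
ee_pos: [0.5243, -0.1465, 0.1759]
tool_rot: [-0.001, 0.675, 0.737, -0.001]
wrist_force: [0.3, 0.6, -2.9]
opening: 0.128
grasp_force: 30.0
```

Emit:
jog_arm(targets=[[[-0.05, -0.02, 0, 0, 0, 0, 0], [-0.15, -0.05, 0, 0, 0, 0, 0], [-0.28, -0.09, 0, 0, 0, 0, 0], [-0.41, -0.13, 0, 0, 0, 0, 0], [-0.54, -0.17, 0, 0, 0, 0, 0], [-0.66, -0.2, 0, 0, 0, 0, 0], [-0.7, -0.218, 0, 0, 0, 0, 0], [-0.7, -0.218, 0, 0, 0, 0, 0], [-0.7, -0.218, 0, 0, 0, 0, 0]]])

```text
t: 44.45
ee_pos: [0.4811, -0.3566, 0.1761]
tool_rot: [-0.001, 0.673, 0.74, 0.0]
wrist_force: [0.1, 0.3, -3.1]
opening: 0.128
grasp_force: 30.0
```

Emit:
jog_arm(targets=[[[-0.01, 0, 0.1, 0, 0, 0, 0], [-0.01, 0, 0.2, 0, 0, 0, 0], [-0.01, 0, 0.27, 0, 0, 0, 0], [-0.01, 0, 0.3, 0, 0, 0, 0], [-0.01, 0, 0.315, 0, 0, 0, 0], [-0.01, 0, 0.323, 0, 0, 0, 0], [-0.01, 0, 0.328, 0, 0, 0, 0], [-0.01, 0, 0.328, 0, 0, 0, 0], [-0.01, 0, 0.328, 0, 0, 0, 50], [-0.01, 0, 0.328, 0, 0, 0, 50], [-0.01, 0, 0.328, 0, 0, 0, 50], [-0.01, 0, 0.328, 0, 0, 0, 50], [-0.01, 0, 0.2, 0, 0, 0, 50], [-0.01, 0, 0.05, 0, 0, 0, 50], [-0.01, 0, -0.1, 0, 0, 0, 50], [-0.01, 0, -0.25, 0, 0, 0, 50], [-0.01, 0, -0.25, 0, 0, 0, 50], [-0.01, 0, -0.25, 0, 0, 0, 50]]])

```text
t: 46.25
ee_pos: [0.4813, -0.3619, 0.253]
tool_rot: [0.001, 0.674, 0.739, 0.0]
wrist_force: [-1.1, 0.2, 0.0]
opening: 0.537
grasp_force: 0.0
```

```bash
sed -i 's/\.104/.095/g' g.py; python3 g.py; python3 - <<'E'
from h import *
c=read_camera("scene");cv2.imwrite("pics/final.png",c["image"])
d=trace("module_a",c);print([(round(x["confidence"],2),np.argwhere(x["pixels"]).mean(0)[::-1].round()) for x in d if x["confidence"]>.3])
E
```

```text
t 46.25 p [ 0.4813 -0.3619  0.253 ] rot [-0.093  0.996  0.002  0.996  0.093 -0.001 -0.001  0.002 -1.   ] F [-1.1  0.2  0. ] op 0.537 g 0.0 q [ 0.33  0.43  0.32  1.87 -0.17  0.87  0.82]
wrist [280. 184.] centre [ 0.4813 -0.3607  0.095 ] len 0.0892 dir 95.3
top [428. 255.] centre [ 0.4834 -0.3607  0.095 ] len 0.0889 dir 95.5
scene [215. 114.] centre [ 0.4776 -0.3634  0.095 ] len 0.0892 dir 95.0
top (0.551, 0.024) [0.5511 0.0223 0.0325] [0.098]
top (0.5365, 0.097) [0.5371 0.0973 0.1484] [0.282]
top (0.5995, 0.1028) [0.6017 0.1042 0.133 ] [0.114]
scene (0.551, 0.024) [0.5469 0.0214 0.1134] [0.134]
scene (0.5365, 0.097) [0.5338 0.0957 0.1278] [0.102]
scene (0.5995, 0.1028) [0.598  0.1033 0.1076] [0.087]
[(0.72, array([333., 229.])), (0.58, array([320., 247.]))]
```

View pics/final.png

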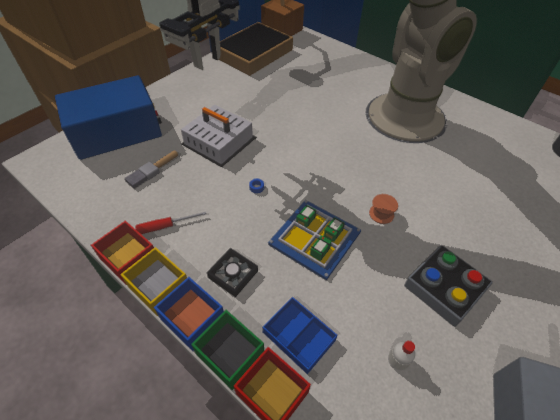

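The final view shows the hood upright on the mat at (217,132). The three modules lie flat in separate compartments at (306,216), (334,229) and (320,248). All keys are up, the other objects haven't moved and the gripper is clear, so I'm handing the job in.

```bash
python3 -c "from station import *;print(job_done())"
```

```text
the job is handed in; nothing more can be done
None
```

I handed the job in at about 46 s: all three modules on the bench lie flat in separate compartments, blue, yellow and green were each pressed to the stop with the hood on, and the hood is back on the mat; the hand-in returned no verdict.

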